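Gauge a bridge blank and hold the sprung tweezers at its thickness

TASK

In the luthier's shop, press the knob of the height gauge down until its foot rests on the bridge blank beneath it and keep it there about a second to read the blank's thickness. Then take the sprung thickness tweezers off their rest, lift them well clear (about 15 cm above the bench) and squeeze them until the tip gap equals that thickness, the pointer standing at the matching engraved line (10, 18 or 26 mm). Finish while still holding them up, the gap steady at that line; do not move the three blanks about.

Things in the scene. Friction and masses are not known exactly. Their poses are not given: they have to be found in the camera images.
- gauge: Fixed height gauge: steel plate 170 x 240 x 12 mm on the bench, bearing three blanks in a row along its y (middle and about 82 mm either side). A column 62 mm to its +x side carries a bracket (top 92 mm above the bench) that guides an upright plunger over the plate's centre. Origin: centre of the plate's underside; z up.
- gauge_foot (a joint): Plunger travel in m, 0 = sprung fully up (foot 40 mm above the plate), growing downward, at most 0.038. Foot on a blank: thickness = 0.040 minus this value (0.030, 0.022, 0.014 for the 10, 18, 26 mm blanks). The spring takes 2 N at the top, 5 N at the lowest; it springs back up when let go.
- knob_top (a point): Centre of the flat top of the plunger's knob (dark wooden disc 36 mm across, 12 mm thick), 142 mm above the bench when up. Press here straight down.
- foot_bottom (a point): Centre of the underside of the plunger's foot, a disc 20 mm across, 90 mm below knob_top.
- blank_a: Bridge blank of dark wood, 10 mm thick, loose on the gauge plate: a full-height middle 34 mm long with a lower wing at each end, 72 mm over all, 26 mm wide. Any one of the three blanks may lie under the foot. Origin: centre of its underside, x along its length.
- blank_b: Bridge blank like blank_a but 18 mm thick.
- blank_c: Bridge blank like blank_a but 26 mm thick.
- rest: Fixed wooden tool rest: plate 160 x 100 x 4 mm with two cross bars 12 mm wide, tops 24 mm above the bench, on which the tweezers lie flat. The bars are centred 76 mm behind and 34 mm ahead of the tweezers' grip point; between them the fingers have room down to the plate. Origin on the bench near the grip point.
- tweezers: Loose steel sprung tweezers, about 100 g, 140 mm long, 16 mm high, lying flat. x runs from the pivot (x = -80 mm, y = 0) to the tips (x = +50 mm); z up; origin on the underside. The straight fixed arm lies along x, flat outer face at y = -7 mm; the sprung moving arm swings on the +y side about the pivot and has a round thumb bead outside, level with x = 0.
- tweezers_grip (a point): Where to squeeze, along y: x = 0, y = +14.5 mm, z = 8 mm (half-way up) in the tweezers' frame, midway between flat face and bead at rest; fixed to the straight arm; 32 mm above the bench on the rest. Width here: 43 mm at rest; 25, 30, 35 mm at tip gaps 10, 18, 26 mm (1 mm of width = 1.6 mm of gap). Spring force 4 N at rest, 11 N at gap 10.
- scale_bar (a point): Middle of the cross bar on the tweezers (58 mm along y, 8 mm wide, 28 mm ahead of the grip, 19 mm above the underside), fixed to the straight arm and lying over the moving one. Its three engraved lines stand for tip gaps of 10, 18 and 26 mm, 10 nearest the straight arm; the small dark pointer rising from the moving arm just ahead of the bar shows the gap.
- tip_fixed (a point): Inner face of the straight arm's tip: x = 50, y = -1, z = 8 mm in the tweezers' frame.
- tip_moving (a point): Inner face of the moving arm's tip; its distance from tip_fixed is the tip gap (40 mm at rest, 2 mm fully squeezed).

How it is judged:
On the way, in this order (a step that is already met when the one before it is completed fails the run):
1. the gauge foot is pressed onto the blank beneath it, so that the plunger reads its thickness (((horizontal distance between blank_a and foot_bottom below 0.025 m and contact force between gauge and blank_a above 1.5 N and value of joint gauge_foot between 0.027 and 0.033 m) or (horizontal distance between blank_b and foot_bottom below 0.025 m and contact force between gauge and blank_b above 1.5 N and value of joint gauge_foot between 0.019 and 0.025 m) or (horizontal distance between blank_c and foot_bottom below 0.025 m and contact force between gauge and blank_c above 1.5 N and value of joint gauge_foot between 0.011 and 0.017 m))), for 0.4 s.
2. the tweezers are lifted clear in the fingers (height (world z) of tweezers_grip above 0.09 m and contact force between the fingers and tweezers above 1 N and contact force between tweezers and rest below 0.1 N and contact force between tweezers and gauge below 0.1 N), for 0.2 s.
At the end, for the whole second after the job is handed in: The tweezers are held in the fingers with their grip point more than 90 mm above the bench, touching neither rest nor gauge, still (under 30 mm/s), and the tip gap is within 2.5 mm of the thickness (10, 18 or 26 mm) of the blank that lies under the gauge foot (all of step 2 and ((horizontal distance between blank_a and foot_bottom below 0.025 m and distance between tip_fixed and tip_moving between 0.0075 and 0.0125 m) or (horizontal distance between blank_b and foot_bottom below 0.025 m and distance between tip_fixed and tip_moving between 0.0155 and 0.0205 m) or (horizontal distance between blank_c and foot_bottom below 0.025 m and distance between tip_fixed and tip_moving between 0.0235 and 0.0285 m)) and linear speed of tweezers below 0.03 m/s); the arm keeps its last pose, push and grip.
It fails at once if a blank is shifted by more than 15 mm (distance of any of blank_a, blank_b, blank_c from where it was at the start of the episode above 0.015 m).
It also fails if it takes over 51 s, if anything falls off the work surface, if the arm or the gripper's body presses on something with over 40 N, if the wrist force passes 120 N, or if a joint passes its speed limit or range.

ROBOT

A 7-joint arm with a two-finger parallel gripper is mounted at the origin on the work surface. World frame = base frame: x ahead of the robot, y to its left, z up, the work surface at z = 0. Lengths are in m, angles in rad, forces in N, time in s.
With the tool pointing down it reaches from about 0.425 to 0.925 m from the base axis. Payload 6.8 kg.
Tool frame: the origin (TCP) lies between the finger pads; the fingertips stand 11 mm ahead of it and the grasp point (between the pads) lies 8 mm behind it; z points along the fingers, y is the line along which they close (so a half turn about z gives the same grasp; the last joint's range is limited). The gripper opens to 85 mm and grips with 20 to 120 N. Pads are 22 mm wide; open, the fingers measure 114 mm over their backs; the gripper's body (76 mm by 85 mm) begins 54 mm behind the grasp point. The pads swing forward as they close: fully open they stand 13 mm farther back than shut.
Start: joints at [1.069, 0.477, 0.022, 1.555, -0.011, 1.109, -0.083], TCP at [0.259, -0.623, 0.203] pointing down, gripper open.
Joint ranges: [-2.96, 2.96], [-0.34, 2.1], [-1.41, 1.46], [0.24, 2.44], [-1.37, 4.51], [0.17, 1.92], [-2.96, 2.96]. Speed limits (rad/s): [2.39, 2.39, 3.14, 3.14, 3.14, 3.14, 3.14].

INTERFACE

Orientations are given as a rotation vector (axis times angle).
In Python, from bench import r gives the robot as it stands.
- The arm moves only by the tool send_rows, never from a script. Its argument "deltas" is a list of rows, each an object of numbers: "dx", "dy", "dz": the shift along the world's x, y, z in mm; "rx", "ry", "rz": the turn, a rotation vector about the world's x, y, z in degrees. A call has 1 to 5 rows; each row is the pose to reach, as a shift and turn from the pose commanded when the call began; what a row does not reach only later rows make up. A row lasts 1/12 s, in which the tool goes at most 41.7 mm and 7.16 degrees, less where a joint would pass 70% of its speed; a pose out of reach is approached as far as the arm can. A call with a gripper value outside its range is refused whole. "jaw" is the finger opening in mm, from 0 to 85.4, set as the call begins (left out, the last holds). The fingers move at their own pace and stop on an object; "newtons" is the grip in N (left out, the last holds). Time passes only in rows, so rows that repeat a pose let the fingers close. It gives the time, the measured TCP pose, the force, the opening and the grip force at its end, in the units of the state.
- r.get_obs(): the state, without advancing time (a new reading comes with each control period).
- r.grab_frame(name): name is "side" or "top" or "wrist"; returns a dict with "frame" (400x640x3 uint8, blue, green, red), "z_map" (400x640 float32, m along the optical axis (not along the pixel's ray), 0 where there is no reading), "vertical_fov" (degrees; the focal length in pixels is half the picture's height over the tangent of half this angle, whatever the lens; pixels are square), "cx", "cy" (the principal point, pixels), "xyz" and "orientation" of the camera in the world. Camera axes: x right, y down, z forward; pixel columns grow to the right and rows downward; lengths in m; the calibration is good to about 2 mm. A picture is of the moment at which its call begins.
- r.hand_in(): hands the job in; it is judged then, once.
The state is a dict: "clock": time; "joints": joint angles; "qvel": joint speeds; "tau": joint torques, N m; "tcp_pos": TCP position; "orientation": TCP orientation; "contact_force": force on the tool from outside, world axes, zero at the start; "moment": the same for the moment, N m; "grip_width": finger opening in m; "gripper_force": force on a finger pad.
Only numpy, scipy, OpenCV 4.12 (cv2) and the standard library are available. Lean on these libraries where they do the work, as an engineer would, in place of code of your own. Each camera call takes 0.05 s, during which the arm holds its last target. There are 200 camera calls.

## Working session

There is one attempt and no reset: what is moved stays moved. The work goes in short steps, Python scripts to look and compute and a tool call to move; the robot and the scene stay as the last step left them, time stands still between calls to the robot, and variables do not carry over. Pictures are saved under pics/ and viewed, at most 10 in all, crops included, and the job is handed in when it is done.

Besides the shell and the picture viewer there is one more tool, called after "Request:" as a command line: name --argument value ..., lists and objects as JSON in quotes. send_rows: Moves the arm, as the interface text tells. Its arguments: {"type":"object","properties":{"deltas":{"type":"array","items":{"type":"object","properties":{"dx":{"type":"number"},"dy":{"type":"number"},"dz":{"type":"number"},"rx":{"type":"number"},"ry":{"type":"number"},"rz":{"type":"number"}}}},"jaw":{"type":"number"},"newtons":{"type":"number"}},"required":["deltas"]}

```bash
mkdir -p pics; ls; cat > h.py <<'E'
import numpy as np,cv2
from scipy.spatial.transform import Rotation as R
from bench import r
def cam(n):
    d=r.grab_frame(n); f=d["frame"]; H=f.shape[0]
    d["f"]=H/2/np.tan(np.radians(d["vertical_fov"])/2)
    o=np.array(d["orientation"]); d["R"]=R.from_rotvec(o).as_matrix() if o.size==3 else o.reshape(3,3)
    return d
def cloud(d):
    z=d["z_map"]; v,u=np.mgrid[:z.shape[0],:z.shape[1]]
    p=np.stack([(u-d["cx"])/d["f"]*z,(v-d["cy"])/d["f"]*z,z],-1)
    return p@d["R"].T+np.array(d["xyz"])
def plane(d,u,v,h):
    q=d["R"]@np.array([(u-d["cx"])/d["f"],(v-d["cy"])/d["f"],1]); c=np.array(d["xyz"])
    return c+q*(h-c[2])/q[2]
E
python3 - <<'E'
from h import *
for n in("side","top"):
    d=cam(n); cv2.imwrite(f"pics/{n}0.png",d["frame"]); print(n,d["xyz"],d["orientation"],d["f"])
    np.save(n+"0.npy",cloud(d))
o=r.get_obs();print(o)
E
```

```text
pics
side [0.12532687 0.65021878 0.61118169] [-0.71825085  2.43208454 -1.32646659] 370.62994983220733
top [ 0.49645682 -0.0331989   0.94726713] [-2.14769254  2.20096055 -0.09934024] 370.6568966563693
{'clock': 0.1, 'joints': array([ 1.06891561,  0.47772211,  0.02231031,  1.55633921, -0.01151549,
        1.10929939, -0.08308755]), 'qvel': array([-4.98065025e-06, -6.13214308e-04,  1.09610452e-03, -2.35862890e-03,
       -7.65468634e-04, -1.16887595e-03, -2.32951349e-06]), 'tau': array([ 3.57787671e-03, -5.97775412e+01,  1.61308408e+00, -2.81956011e+01,
        1.27566716e-02,  5.03339790e-03, -6.27073996e-05]), 'tcp_pos': array([ 0.25877541, -0.62280272,  0.20212485]), 'orientation': array([-3.07932091e+00, -6.14333592e-01,  6.42713234e-04]), 'contact_force': array([ 0.90216526, -0.17021394,  0.70761135]), 'moment': array([-0.02573297, -0.03890741, -0.05095535]), 'gripper_force': 0.0, 'grip_width': 0.08567286288241191}
```

View pics/top0.png

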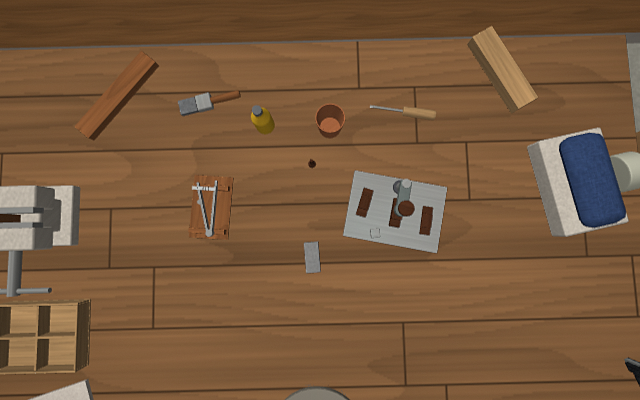

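View pics/side0.png

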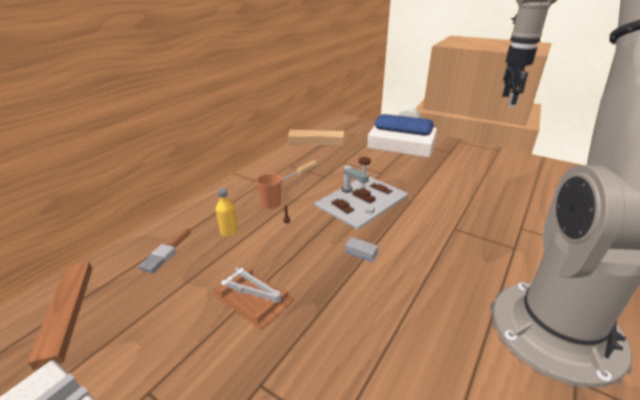

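The top view shows the gauge plate around (397,212) with its knob at (405,208). The tweezers are on the rest around (211,207), pivot at (209,233) and tips up (+x), with the straight arm on the right. The side view agrees.

```bash
python3 - <<'E'
from h import *
d=cam("top"); P=cloud(d); f=d["frame"]
m=(P[...,2]>.13)&(P[...,2]<.155); m[:, :340]=0; m[:,460:]=0; m[:150]=0; m[260:]=0
v,u=np.nonzero(m); print("knob px",u.mean(),v.mean(),len(u),"xyz",P[m].mean(0),plane(d,u.mean(),v.mean(),.142), P[m].min(0),P[m].max(0))
# plate
hsv=cv2.cvtColor(f,cv2.COLOR_BGR2HSV)
g=((hsv[...,1]<60)&(hsv[...,2]>90)).astype(np.uint8); 
p=g.copy(); p[:,:335]=0;p[:,460:]=0;p[:160]=0;p[265:]=0
c=max(cv2.findContours(p,0,2)[0],key=cv2.contourArea); rc=cv2.minAreaRect(c); bx=cv2.boxPoints(rc)
print("plate",[plane(d,*q,.012)[:2].round(4) for q in bx], plane(d,*rc[0],.012))
t=g.copy(); t[:,:180]=0;t[:,245:]=0;t[:165]=0;t[250:]=0
v,u=np.nonzero(t); 
for y in range(176,242,4):
    x=u[v==y]; print(y,x.tolist(), P[y,x,2].round(3).max() if len(x) else '')
cv2.imwrite("pics/c.png",np.hstack([cv2.resize(f[165:250,170:255],(395,395),interpolation=2),cv2.resize(f[165:260,350:445],(395,395),interpolation=2)]))
E
```

```text
knob px 405.89767441860465 208.30232558139534 215 xyz [ 0.53956174 -0.21101515  0.13991635] [ 0.53944169 -0.21055951  0.142     ] [ 0.52271345 -0.22908795  0.13031059] [ 0.55586819 -0.19432201  0.14372476]
plate [array([ 0.4807, -0.0766]), array([ 0.6485, -0.1117]), array([ 0.5994, -0.3494]), array([ 0.4332, -0.3106])] [ 0.53971834 -0.21218893  0.012     ]
176 [] 
180 [215, 216] 0.003
184 [197, 198, 215, 216] 0.037
188 [192, 193, 194, 195, 196, 197, 198, 199, 200, 201, 202, 203, 204, 205, 206, 207, 208, 209, 210, 211, 212, 213, 214, 215] 0.947
192 [198, 199, 213, 214, 215] 0.947
196 [199, 200, 213, 214] 0.04
200 [198, 199, 200, 201, 213, 214] 0.039
204 [200, 201, 202, 212, 213, 214] 0.042
208 [201, 202, 203, 212, 213] 0.04
212 [202, 203, 212, 213] 0.04
216 [203, 204, 211, 212] 0.038
220 [204, 205, 211, 212] 0.039
224 [205, 206, 210, 211, 212] 0.039
228 [205, 206, 207, 210, 211] 0.039
232 [206, 207, 208, 209, 210, 211] 0.042
236 [207, 208, 209] 0.041
240 []
```

View pics/c.png

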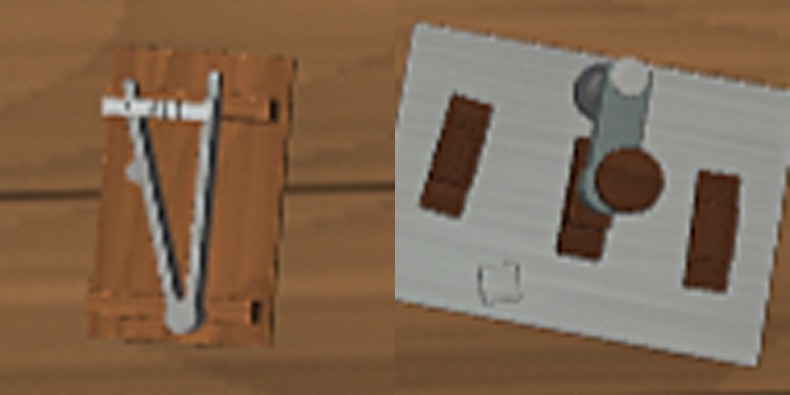

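The crops show the straight arm on the right from (216,182) to (210,230), the bead at about (199,202), and the three blanks, with the middle one under the knob.

```bash
python3 - <<'E'
from h import *
d=cam("top"); f=d["frame"]
hsv=cv2.cvtColor(f,cv2.COLOR_BGR2HSV); P=cloud(d)
g=(hsv[...,1]<60)&(hsv[...,2]>90)
pts=[]
for y in range(194,230):
    x=np.nonzero(g[y,208:220])[0]+208
    if len(x): pts.append(plane(d,x.mean(),y,.038)[:2])
pts=np.array(pts); k,b=np.polyfit(pts[:,0],pts[:,1],1); yaw=np.arctan(k)
print("yaw",np.degrees(yaw))
e=np.array([np.cos(yaw),np.sin(yaw)]); n=np.array([-e[1],e[0]])
c=pts.mean(0)
bead=plane(d,198.6,202,.038)[:2]; bar=plane(d,205,188.3,.043)[:2]; tip=plane(d,215.7,180.5,.038)[:2]; piv=plane(d,209,236,.038)[:2]
for nme,q in(("bead",bead),("bar",bar),("tip",tip),("piv",piv)): print(nme,q,(q-c)@e,(q-c)@n)
s=(bar-c)@e-28
print("grip",c+e*s+n*(14.5+4)/1000)
o=r.get_obs();M=R.from_rotvec(o["orientation"]).as_matrix(); print(M.round(3))
for a in((372,200),(426,218),(395,212),(392,222)):print(a,P[a[1]-3:a[1]+4,a[0]-2:a[0]+3,2].round(3).tolist())
E
```

```text
yaw -5.329078528766943
bead [0.57301003 0.27569323] 0.02093258074723154 0.03563752496030218
bar [0.60595403 0.25849747] 0.05533125446088293 0.021575794892457156
tip [0.62533223 0.23373278] 0.07692574558063772 -0.0012820900702082833
piv [0.48914912 0.2497643 ] -0.06015768003431618 0.002032005425575605
grip [-27.27330697   2.85596078]
[[ 0.923  0.384 -0.001]
 [ 0.384 -0.923  0.001]
 [-0.    -0.001 -1.   ]]
(372, 200) [[0.031, 0.028, 0.012, 0.009, 0.012], [0.026, 0.03, 0.01, 0.012, 0.009], [0.03, 0.03, 0.01, 0.008, 0.009], [0.025, 0.012, 0.008, 0.012, 0.01], [0.028, 0.013, 0.012, 0.01, 0.009], [0.028, 0.006, 0.012, 0.01, 0.009], [0.007, 0.008, 0.011, 0.009, 0.011]]
(426, 218) [[0.019, 0.02, 0.019, 0.02, 0.018], [0.025, 0.023, 0.021, 0.019, 0.018], [0.023, 0.019, 0.018, 0.019, 0.021], [0.021, 0.019, 0.02, 0.021, 0.022], [0.023, 0.022, 0.02, 0.019, 0.021], [0.02, 0.018, 0.019, 0.021, 0.022], [0.019, 0.02, 0.018, 0.023, 0.021]]
(395, 212) [[0.037, 0.075, 0.091, 0.092, 0.092], [0.033, 0.081, 0.09, 0.093, 0.092], [0.036, 0.075, 0.088, 0.088, 0.094], [0.038, 0.074, 0.083, 0.091, 0.092], [0.036, 0.036, 0.081, 0.088, 0.094], [0.039, 0.037, 0.069, 0.08, 0.092], [0.038, 0.037, 0.038, 0.071, 0.083]]
(392, 222) [[0.021, 0.021, 0.024, 0.025, 0.021], [0.023, 0.024, 0.025, 0.027, 0.023], [0.022, 0.024, 0.024, 0.024, 0.024], [0.024, 0.023, 0.026, 0.025, 0.023], [0.027, 0.021, 0.025, 0.022, 0.027], [0.023, 0.027, 0.026, 0.025, 0.025], [0.027, 0.022, 0.024, 0.022, 0.023]]
```

Request:
send_rows --deltas '[{"dx": 28,"dy": 30,"dz": 0},{"dx": 56,"dy": 60,"dz": 0},{"dx": 84,"dy": 90,"dz": 0},{"dx": 112,"dy": 120,"dz": 0},{"dx": 140,"dy": 150,"dz": 0}]' --jaw 0 --newtons 20

```text
$.deltas[0]: bad value
```

Request:
send_rows --deltas '[{"dx": 28,"dy": 30,"dz": 0,"rx": 0,"ry": 0,"rz": 0},{"dx": 56,"dy": 60,"dz": 0,"rx": 0,"ry": 0,"rz": 0},{"dx": 84,"dy": 90,"dz": 0,"rx": 0,"ry": 0,"rz": 0},{"dx": 112,"dy": 120,"dz": 0,"rx": 0,"ry": 0,"rz": 0},{"dx": 140,"dy": 150,"dz": 0,"rx": 0,"ry": 0,"rz": 0}]' --jaw 0 --newtons 20

```text
clock: 0.62
tcp_pos: [0.3999, -0.4717, 0.2029]
orientation: [-3.081, -0.614, 0.0]
contact_force: [-0.1, -0.0, 0.3]
grip_width: 0.0257
gripper_force: 0.0
```

Request:
send_rows --deltas '[{"dx": 19,"dy": 36,"dz": 0,"rx": 0,"ry": 0,"rz": 0},{"dx": 38,"dy": 72,"dz": 0,"rx": 0,"ry": 0,"rz": 0},{"dx": 57,"dy": 108,"dz": 0,"rx": 0,"ry": 0,"rz": 0},{"dx": 76,"dy": 144,"dz": 0,"rx": 0,"ry": 0,"rz": 0},{"dx": 95,"dy": 180,"dz": 0,"rx": 0,"ry": 0,"rz": 0}]'

```text
clock: 1.03
tcp_pos: [0.4945, -0.2915, 0.203]
orientation: [3.081, 0.614, -0.0]
contact_force: [1.0, -0.5, -0.1]
grip_width: -0.0002
gripper_force: 0.0
```

Request:
send_rows --deltas '[{"dx": 15,"dy": 27,"dz": 0,"rx": 0,"ry": 0,"rz": 0},{"dx": 30,"dy": 54,"dz": 0,"rx": 0,"ry": 0,"rz": 0},{"dx": 45,"dy": 81,"dz": -10,"rx": 0,"ry": 0,"rz": 0},{"dx": 45,"dy": 81,"dz": -25,"rx": 0,"ry": 0,"rz": 0},{"dx": 45,"dy": 81,"dz": -35,"rx": 0,"ry": 0,"rz": 0}]'

```text
clock: 1.45
tcp_pos: [0.5397, -0.2097, 0.167]
orientation: [-3.079, -0.621, 0.0]
contact_force: [-0.4, 0.1, 0.7]
grip_width: -0.0001
gripper_force: 0.0
```

Request:
send_rows --deltas '[{"dx": 0,"dy": -1,"dz": -5,"rx": 0,"ry": 0,"rz": 0},{"dx": 0,"dy": -1,"dz": -10,"rx": 0,"ry": 0,"rz": 0},{"dx": 0,"dy": -1,"dz": -15,"rx": 0,"ry": 0,"rz": 0},{"dx": 0,"dy": -1,"dz": -19,"rx": 0,"ry": 0,"rz": 0},{"dx": 0,"dy": -1,"dz": -22,"rx": 0,"ry": 0,"rz": 0}]'

```text
clock: 1.87
tcp_pos: [0.5387, -0.2143, 0.1458]
orientation: [3.081, 0.612, 0.0]
contact_force: [-0.1, -0.8, 0.8]
grip_width: 0.0002
gripper_force: 0.0
```

Request:
send_rows --deltas '[{"dx": 0,"dy": 0,"dz": -1,"rx": 0,"ry": 0,"rz": 0},{"dx": 0,"dy": 0,"dz": -2,"rx": 0,"ry": 0,"rz": 0},{"dx": 0,"dy": 0,"dz": -3,"rx": 0,"ry": 0,"rz": 0},{"dx": 0,"dy": 0,"dz": -3,"rx": 0,"ry": 0,"rz": 0}]'

```text
clock: 2.2
tcp_pos: [0.5391, -0.2134, 0.1431]
orientation: [3.081, 0.614, 0.0]
contact_force: [-0.4, -0.1, -0.2]
grip_width: 0.0001
gripper_force: 0.0
```

Request:
send_rows --deltas '[{"dx": 0,"dy": 1,"dz": -1.5,"rx": 0,"ry": 0,"rz": 0},{"dx": 0,"dy": 2,"dz": -3,"rx": 0,"ry": 0,"rz": 0},{"dx": 0,"dy": 2,"dz": -3,"rx": 0,"ry": 0,"rz": 0}]'

```text
clock: 2.45
tcp_pos: [0.5389, -0.2109, 0.1398]
orientation: [-3.08, -0.615, 0.0]
contact_force: [0.5, -0.3, 0.4]
grip_width: -0.0003
gripper_force: 0.0
```

```bash
python3 - <<'E'
from h import *
print([r.get_obs()[k] for k in("tcp_pos","contact_force")])
d=cam("side"); f=d["frame"]; cv2.imwrite("pics/s1.png",cv2.resize(f[120:230,300:420],(654,600),interpolation=2))
E
```

```text
[array([ 0.53891749, -0.21092646,  0.1397566 ]), array([ 0.5387303 , -0.30025145,  0.36194301])]
```

View pics/s1.png

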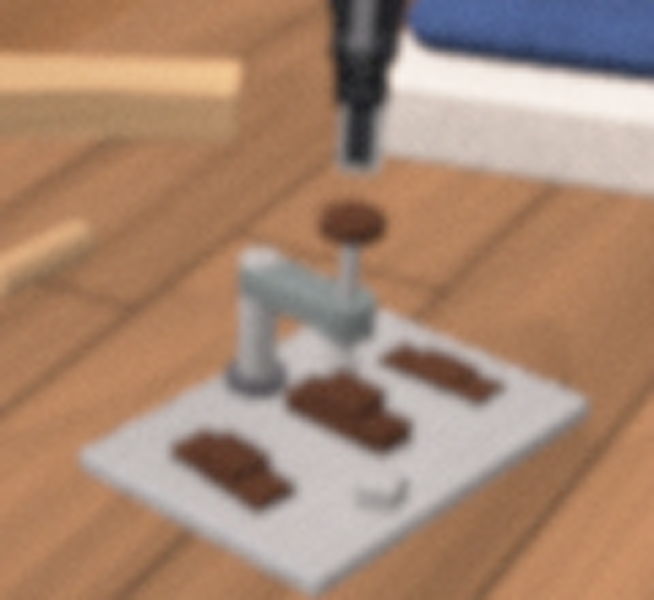

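The side crop shows the fingertips at (360,165) above the knob top at (352,205), with a visible gap between them. I'll measure it with depth.

```bash
python3 - <<'E'
from h import *
for n in("side","top"):
    d=cam(n); P=cloud(d); Q=P.reshape(-1,3)
    m=(abs(Q[:,0]-.539)<.03)&(abs(Q[:,1]+.211)<.035)&(Q[:,2]>.08)
    print(n,np.histogram(Q[m,2],bins=np.arange(.08,.3,.008)))
    if n=="side":
        for v in range(140,172,2): print(v,P[v,364].round(3))
print(r.get_obs()["tcp_pos"])
E
```

```text
side (array([37, 75, 11,  9,  8,  4, 17, 77,  1,  0,  0, 13, 20, 21, 25, 17,  8,
       26,  5,  6,  8, 18, 25, 28, 38, 13, 14]), array([0.08 , 0.088, 0.096, 0.104, 0.112, 0.12 , 0.128, 0.136, 0.144,
       0.152, 0.16 , 0.168, 0.176, 0.184, 0.192, 0.2  , 0.208, 0.216,
       0.224, 0.232, 0.24 , 0.248, 0.256, 0.264, 0.272, 0.28 , 0.288,
       0.296]))
140 [ 0.538 -0.194  0.205]
142 [ 0.538 -0.195  0.199]
144 [ 0.538 -0.196  0.192]
146 [ 0.537 -0.195  0.187]
148 [ 0.538 -0.196  0.181]
150 [ 0.541 -0.204  0.171]
152 [ 0.693 -0.517  0.001]
154 [ 0.686 -0.504 -0.   ]
156 [ 0.548 -0.22   0.144]
158 [ 0.543 -0.21   0.143]
160 [ 0.537 -0.2    0.143]
162 [ 0.534 -0.195  0.139]
164 [ 0.534 -0.194  0.134]
166 [ 0.54  -0.208  0.119]
168 [ 0.538 -0.205  0.115]
170 [ 0.538 -0.205  0.108]
top (array([10, 47,  0,  0,  0,  0,  4, 23,  0,  0,  0,  0,  0,  0,  0,  0,  1,
        3,  3,  5,  2,  4,  0,  1, 15,  9,  7]), array([0.08 , 0.088, 0.096, 0.104, 0.112, 0.12 , 0.128, 0.136, 0.144,
       0.152, 0.16 , 0.168, 0.176, 0.184, 0.192, 0.2  , 0.208, 0.216,
       0.224, 0.232, 0.24 , 0.248, 0.256, 0.264, 0.272, 0.28 , 0.288,
       0.296]))
[ 0.53903527 -0.21127718  0.14003297]
```

The fingertips are really at z≈0.168, about 25 mm above the knob, although the reported TCP suggests otherwise. I'll trust the camera and force, and continue down carefully.

Request:
send_rows --deltas '[{"dx": 0,"dy": 0,"dz": -5,"rx": 0,"ry": 0,"rz": 0},{"dx": 0,"dy": 0,"dz": -10,"rx": 0,"ry": 0,"rz": 0},{"dx": 0,"dy": 0,"dz": -14,"rx": 0,"ry": 0,"rz": 0},{"dx": 0,"dy": 0,"dz": -17,"rx": 0,"ry": 0,"rz": 0},{"dx": 0,"dy": 0,"dz": -18,"rx": 0,"ry": 0,"rz": 0}]'

```text
clock: 3.02
tcp_pos: [0.5385, -0.2112, 0.1211]
orientation: [-3.08, -0.614, 0.002]
contact_force: [-0.1, 0.6, 0.0]
grip_width: 0.0002
gripper_force: 0.0
```

```bash
python3 - <<'E'
from h import *
o=r.get_obs(); print(o["tcp_pos"],o["contact_force"],o["joints"])
d=cam("side"); P=cloud(d)
for v in range(144,172,2): print(v,P[v,364].round(3))
w=cam("wrist"); print(w["xyz"],w["orientation"])
E
```

```text
[ 0.53848075 -0.21122486  0.12108298] [-0.08724661  0.55219607  0.03881336] [ 0.38881615  0.41718854 -0.15640816  1.85876074  0.08234798  0.87319925
 -0.98447501]
144 [ 0.53  -0.18   0.201]
146 [ 0.539 -0.198  0.186]
148 [ 0.538 -0.197  0.18 ]
150 [ 0.537 -0.196  0.175]
152 [ 0.536 -0.195  0.169]
154 [ 0.536 -0.195  0.163]
156 [ 0.54  -0.205  0.152]
158 [ 0.542 -0.209  0.144]
160 [ 0.536 -0.197  0.144]
162 [ 0.534 -0.193  0.14 ]
164 [ 0.535 -0.197  0.132]
166 [ 0.538 -0.204  0.122]
168 [ 0.539 -0.206  0.114]
170 [ 0.539 -0.207  0.107]
[ 0.60299105 -0.18447924  0.2917007 ] [ 2.41513602 -1.61223015 -0.22436254]
```

Request:
send_rows --deltas '[{"dx": 0,"dy": 0,"dz": -3,"rx": 0,"ry": 0,"rz": 0},{"dx": 0,"dy": 0,"dz": -6,"rx": 0,"ry": 0,"rz": 0},{"dx": 0,"dy": 0,"dz": -9,"rx": 0,"ry": 0,"rz": 0},{"dx": 0,"dy": 0,"dz": -12,"rx": 0,"ry": 0,"rz": 0},{"dx": 0,"dy": 0,"dz": -12,"rx": 0,"ry": 0,"rz": 0}]'

```text
clock: 3.53
tcp_pos: [0.5391, -0.2114, 0.1097]
orientation: [3.081, 0.615, 0.0]
contact_force: [-1.4, -0.1, 3.3]
grip_width: -0.0001
gripper_force: 1.3
```

Request:
send_rows --deltas '[{"dx": 0,"dy": 0,"dz": -2,"rx": 0,"ry": 0,"rz": 0},{"dx": 0,"dy": 0,"dz": -4,"rx": 0,"ry": 0,"rz": 0},{"dx": 0,"dy": 0,"dz": -4,"rx": 0,"ry": 0,"rz": 0}]'

```text
clock: 3.78
tcp_pos: [0.5391, -0.2114, 0.1059]
orientation: [3.081, 0.615, 0.0]
contact_force: [-0.1, 0.1, 2.3]
grip_width: -0.0001
gripper_force: 1.4
```

Request:
send_rows --deltas '[{"dx": 0,"dy": 0,"dz": -2,"rx": 0,"ry": 0,"rz": 0},{"dx": 0,"dy": 0,"dz": -4,"rx": 0,"ry": 0,"rz": 0},{"dx": 0,"dy": 0,"dz": -4,"rx": 0,"ry": 0,"rz": 0}]'

```text
clock: 4.03
tcp_pos: [0.5391, -0.2114, 0.1018]
orientation: [3.081, 0.615, 0.0]
contact_force: [-0.1, 0.5, 2.6]
grip_width: -0.0001
gripper_force: 1.6
```

Request:
send_rows --deltas '[{"dx": 0,"dy": 0,"dz": -1.5,"rx": 0,"ry": 0,"rz": 0},{"dx": 0,"dy": 0,"dz": -3,"rx": 0,"ry": 0,"rz": 0},{"dx": 0,"dy": 0,"dz": -3,"rx": 0,"ry": 0,"rz": 0}]'

```text
clock: 4.28
tcp_pos: [0.5392, -0.2114, 0.0998]
orientation: [3.081, 0.614, 0.001]
contact_force: [-2.6, 1.4, 10.2]
grip_width: 0.0
gripper_force: 5.0
```

The force jumped to 10 N, so the foot is on the blank. I'll hold here and check the travel.

Request:
send_rows --deltas '[{"dx": 0,"dy": 0,"dz": 0,"rx": 0,"ry": 0,"rz": 0},{"dx": 0,"dy": 0,"dz": 0,"rx": 0,"ry": 0,"rz": 0},{"dx": 0,"dy": 0,"dz": 0,"rx": 0,"ry": 0,"rz": 0},{"dx": 0,"dy": 0,"dz": 0,"rx": 0,"ry": 0,"rz": 0},{"dx": 0,"dy": 0,"dz": 0,"rx": 0,"ry": 0,"rz": 0}]'

```text
clock: 4.7
tcp_pos: [0.5392, -0.2114, 0.0998]
orientation: [3.081, 0.614, 0.001]
contact_force: [-2.5, 0.5, 9.2]
grip_width: 0.0001
gripper_force: 4.8
```

```bash
python3 - <<'E'
from h import *
d=cam("side"); P=cloud(d);f=d["frame"]; print(P[156:172:2,364,2].round(3), P[156:172:2,360,2].round(3))
cv2.imwrite("pics/s2.png",cv2.resize(f[120:230,300:420],(654,600),interpolation=2))
print(r.get_obs()["contact_force"])
E
```

```text
[0.157 0.149 0.144 0.137 0.13  0.125 0.121 0.108] [0.001 0.002 0.003 0.129 0.129 0.123 0.119 0.093]
[-2.24209716  0.91184196  9.76908099]
```

View pics/s2.png

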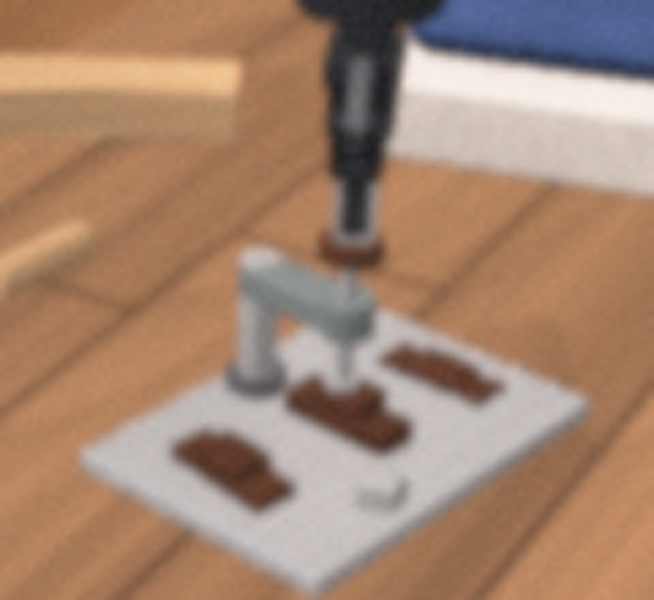

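Request:
send_rows --deltas '[{"dx": 0,"dy": 0,"dz": 0,"rx": 0,"ry": 0,"rz": 0},{"dx": 0,"dy": 0,"dz": 0,"rx": 0,"ry": 0,"rz": 0},{"dx": 0,"dy": 0,"dz": 0,"rx": 0,"ry": 0,"rz": 0},{"dx": 0,"dy": 0,"dz": 0,"rx": 0,"ry": 0,"rz": 0},{"dx": 0,"dy": 0,"dz": 0,"rx": 0,"ry": 0,"rz": 0}]'

```text
clock: 5.17
tcp_pos: [0.5392, -0.2114, 0.0998]
orientation: [3.081, 0.614, 0.001]
contact_force: [-2.6, 1.1, 9.0]
grip_width: -0.0003
gripper_force: 4.8
```

The knob top is now at z≈0.129, so the travel is about 13–14 mm. The blank is therefore the 26 mm one, and the target squeeze width is 35 mm. I'll release and go to the tweezers.

Request:
send_rows --deltas '[{"dx": 0,"dy": 0,"dz": 15,"rx": 0,"ry": 0,"rz": 0},{"dx": 0,"dy": 0,"dz": 40,"rx": 0,"ry": 0,"rz": 0},{"dx": 0,"dy": 0,"dz": 70,"rx": 0,"ry": 0,"rz": -2},{"dx": 3,"dy": 35,"dz": 75,"rx": 0,"ry": 0,"rz": -4},{"dx": 6,"dy": 70,"dz": 75,"rx": 0,"ry": 0,"rz": -7}]'

```text
clock: 5.58
tcp_pos: [0.5462, -0.1434, 0.1762]
orientation: [3.112, 0.414, 0.006]
contact_force: [1.0, 1.1, -1.2]
grip_width: 0.0002
gripper_force: 0.0
```

Request:
send_rows --deltas '[{"dx": 3,"dy": 38,"dz": 0,"rx": 0,"ry": 0,"rz": -2},{"dx": 6,"dy": 76,"dz": 0,"rx": 0,"ry": 0,"rz": -4},{"dx": 9,"dy": 114,"dz": 0,"rx": 0,"ry": 0,"rz": -6},{"dx": 12,"dy": 152,"dz": 0,"rx": 0,"ry": 0,"rz": -9},{"dx": 15,"dy": 190,"dz": 0,"rx": 0,"ry": 0,"rz": -12}]' --jaw 75

```text
clock: 6.0
tcp_pos: [0.5594, 0.0503, 0.1735]
orientation: [3.14, 0.093, -0.001]
contact_force: [0.8, -0.2, -0.3]
grip_width: 0.0607
gripper_force: 0.0
```

Request:
send_rows --deltas '[{"dx": 3,"dy": 38,"dz": 0,"rx": 0,"ry": 0,"rz": -2},{"dx": 6,"dy": 76,"dz": 0,"rx": 0,"ry": 0,"rz": -4},{"dx": 9,"dy": 114,"dz": 0,"rx": 0,"ry": 0,"rz": -6},{"dx": 12,"dy": 152,"dz": 0,"rx": 0,"ry": 0,"rz": -8},{"dx": 15,"dy": 190,"dz": 0,"rx": 0,"ry": 0,"rz": -9}]'

```text
clock: 6.42
tcp_pos: [0.5745, 0.2403, 0.1734]
orientation: [3.137, -0.152, -0.001]
contact_force: [1.2, 0.3, 0.1]
grip_width: 0.0749
gripper_force: 0.0
```

Request:
send_rows --deltas '[{"dx": 1,"dy": 8,"dz": -20,"rx": 0,"ry": 0,"rz": 0},{"dx": 2,"dy": 14,"dz": -45,"rx": 0,"ry": 0,"rz": 0},{"dx": 3,"dy": 18,"dz": -70,"rx": 0,"ry": 0,"rz": 0},{"dx": 3,"dy": 18,"dz": -80,"rx": 0,"ry": 0,"rz": 0},{"dx": 3,"dy": 18,"dz": -80,"rx": 0,"ry": 0,"rz": 0}]'

```text
clock: 6.83
tcp_pos: [0.5757, 0.2555, 0.0907]
orientation: [3.135, -0.148, -0.009]
contact_force: [-0.2, 0.0, 0.3]
grip_width: 0.0747
gripper_force: 0.0
```

```bash
python3 - <<'E'
from h import *
print(r.get_obs()["tcp_pos"],r.get_obs()["orientation"])
w=cam("wrist"); print(w["xyz"],w["R"].round(3)); np.save("w.npy",cloud(w)); cv2.imwrite("pics/w1.png",w["frame"])
d=cam("side"); P=cloud(d); f=d["frame"]; np.save("s.npy",P)
cv2.imwrite("pics/s3.png",cv2.resize(f[200:330,190:340],(690,598),interpolation=2))
E
```

```text
[0.57569273 0.25545894 0.09066788] [ 3.13487073 -0.14801694 -0.00852715]
[0.64583052 0.24978815 0.26082366] [[-0.095 -0.957 -0.276]
 [-0.996  0.092  0.023]
 [ 0.004  0.277 -0.961]]
```

View pics/w1.png

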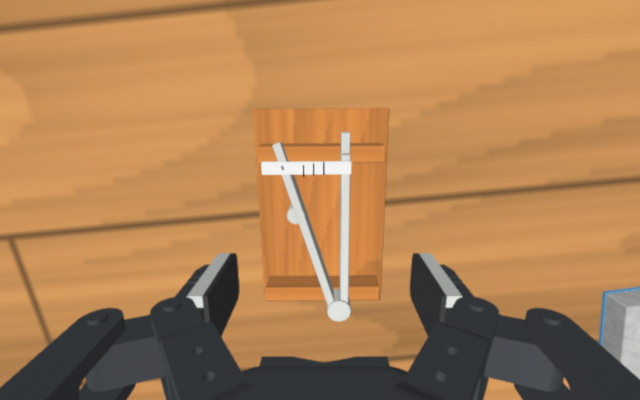

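View pics/s3.png

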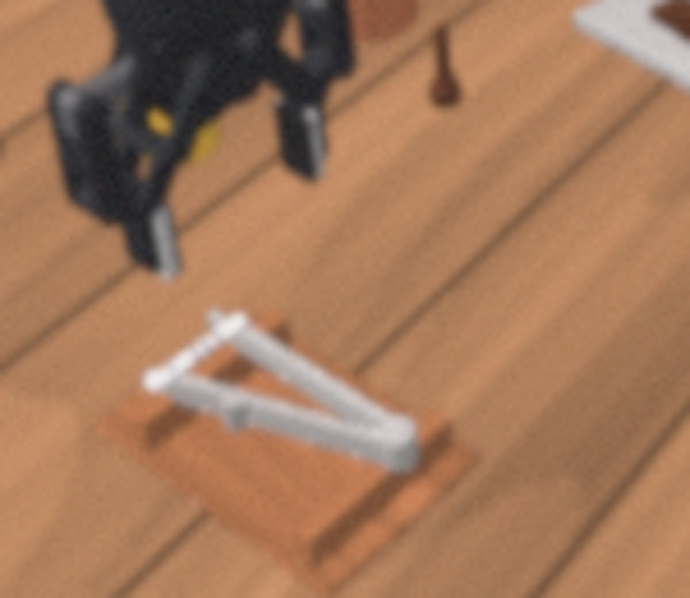

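The wrist view shows the tweezers upright in the image. The straight arm is at u≈346, the bead at (294,215), the scale bar at (307,168), and the finger pads at (225,280) and (430,280). The side crop shows the fingers open above them.

```bash
python3 - <<'E'
from h import *
w=cam("wrist"); P=cloud(w); g=cv2.cvtColor(w["frame"],cv2.COLOR_BGR2HSV)
m=(g[...,1]<60)&(g[...,2]>120)
pts=[]
for v in range(185,280,3):
    x=np.nonzero(m[v,335:356])[0]+335
    if len(x): pts.append(plane(w,(x.min()+x.max())/2,v,.040)[:2])
pts=np.array(pts);k,b=np.polyfit(pts[:,0],pts[:,1],1);yaw=np.arctan(k);e=np.array([np.cos(yaw),np.sin(yaw)]);n=np.array([-e[1],e[0]]);c=pts.mean(0)
print("yaw",np.degrees(yaw))
q={k:plane(w,*p,h)[:2] for k,p,h in(("bead",(294,215),.038),("bar",(307,168),.043),("tip",(346,133),.040),("piv",(339,312),.04))}
for k_,p in q.items(): print(k_,p.round(4),((p-c)@e).round(4),((p-c)@n).round(4))
s=(q["bar"]-c)@e-.028; print("grip",c+e*s+n*.0185)
print([P[v,u].round(3) for u,v in((237,262),(225,280),(414,262),(430,280),(205,285),(445,285))])
S=np.load("s.npy"); Q=S[200:330,190:340].reshape(-1,3)
M=(abs(Q[:,0]-.576)<.03)&(abs(Q[:,1]-.256)<.07)&(Q[:,2]>.06)&(Q[:,2]<.18); Q=Q[M]; i=np.argsort(Q[:,2])[:12]; print(Q[i].round(3))
for a in(1,-1):
    T=Q[(a*(Q[:,1]-.256)>.02)]; T=T[T[:,2]<T[:,2].min()+.012]; print(T.mean(0),T.min(0))
E
```

```text
yaw -5.106629615990544
bead [0.5769 0.2779] 0.0124 0.0361
bar [0.6101 0.2648] 0.0466 0.026
tip [0.6301 0.2371] 0.0689 0.0002
piv [0.4974 0.2529] -0.0646 0.0041
grip [0.58154489 0.25981923]
[array([0.588, 0.293, 0.132]), array([0.589, 0.293, 0.15 ]), array([0.582, 0.218, 0.136]), array([0.585, 0.218, 0.157]), array([0.594, 0.296, 0.162]), array([0.586, 0.214, 0.162])]
[[0.579 0.301 0.13 ]
 [0.582 0.218 0.13 ]
 [0.575 0.219 0.131]
 [0.576 0.301 0.132]
 [0.584 0.218 0.132]
 [0.572 0.302 0.132]
 [0.567 0.219 0.132]
 [0.572 0.3   0.133]
 [0.578 0.219 0.133]
 [0.568 0.221 0.133]
 [0.571 0.22  0.134]
 [0.58  0.219 0.134]]
[0.57348007 0.30153836 0.13751154] [0.56939923 0.29593058 0.12992495]
[0.57114925 0.21854131 0.1367711 ] [0.56230047 0.20969464 0.13037575]
```

Request:
send_rows --deltas '[{"dx": 3,"dy": 3,"dz": -15,"rx": 0,"ry": 0,"rz": 0},{"dx": 3,"dy": 3,"dz": -35,"rx": 0,"ry": 0,"rz": 0},{"dx": 3,"dy": 3,"dz": -55,"rx": 0,"ry": 0,"rz": 0},{"dx": 3,"dy": 3,"dz": -70,"rx": 0,"ry": 0,"rz": 0},{"dx": 3,"dy": 3,"dz": -80,"rx": 0,"ry": 0,"rz": 0}]' --jaw 62

```text
clock: 7.4
tcp_pos: [0.581, 0.2593, 0.013]
orientation: [3.138, -0.15, -0.0]
contact_force: [0.2, -0.4, -0.1]
grip_width: 0.062
gripper_force: 0.0
```

Request:
send_rows --deltas '[{"dx": 0,"dy": 0,"dz": -6,"rx": 0,"ry": 0,"rz": 0},{"dx": 0,"dy": 0,"dz": -12,"rx": 0,"ry": 0,"rz": 0},{"dx": 0,"dy": 0,"dz": -18,"rx": 0,"ry": 0,"rz": 0},{"dx": 0,"dy": 0,"dz": -20,"rx": 0,"ry": 0,"rz": 0}]'

```text
clock: 7.73
tcp_pos: [0.5812, 0.2597, -0.0062]
orientation: [-3.138, 0.149, -0.0]
contact_force: [-0.3, 0.0, -0.6]
grip_width: 0.0618
gripper_force: 0.0
```

```bash
python3 - <<'E'
from h import *
print(r.get_obs()["tcp_pos"],r.get_obs()["contact_force"])
w=cam("wrist"); cv2.imwrite("pics/w2.png",w["frame"])
S=cloud(cam("side")); Q=S[200:330,190:340].reshape(-1,3)
P=cloud(w).reshape(-1,3)
for Q in(Q,P):
  for a in(1,-1):
    T=Q[(abs(Q[:,0]-.579)<.015)&(a*(Q[:,1]-.259)>.026)&(abs(Q[:,1]-.259)<.06)&(Q[:,2]>.01)]; i=np.argsort(T[:,2])[:60]; print(T[i][::8].round(3).tolist())
E
```

```text
[ 0.5811605   0.25968427 -0.00623677] [-0.26697599  0.00373971 -0.62433801]
[[0.574, 0.294, 0.032], [0.574, 0.299, 0.035], [0.576, 0.3, 0.038], [0.575, 0.298, 0.04], [0.574, 0.296, 0.042], [0.578, 0.299, 0.045], [0.587, 0.304, 0.047], [0.587, 0.303, 0.049]]
[[0.576, 0.23, 0.029], [0.57, 0.23, 0.032], [0.568, 0.228, 0.035], [0.571, 0.219, 0.037], [0.584, 0.229, 0.039], [0.567, 0.226, 0.042], [0.566, 0.229, 0.045], [0.581, 0.229, 0.046]]
[[0.591, 0.29, 0.027], [0.579, 0.292, 0.028], [0.582, 0.291, 0.028], [0.588, 0.29, 0.029], [0.593, 0.29, 0.029], [0.586, 0.291, 0.029], [0.592, 0.29, 0.03], [0.585, 0.29, 0.03]]
[[0.577, 0.229, 0.026], [0.576, 0.229, 0.027], [0.587, 0.228, 0.028], [0.582, 0.229, 0.028], [0.588, 0.228, 0.029], [0.578, 0.229, 0.029], [0.58, 0.229, 0.03], [0.576, 0.229, 0.03]]
```

View pics/w2.png

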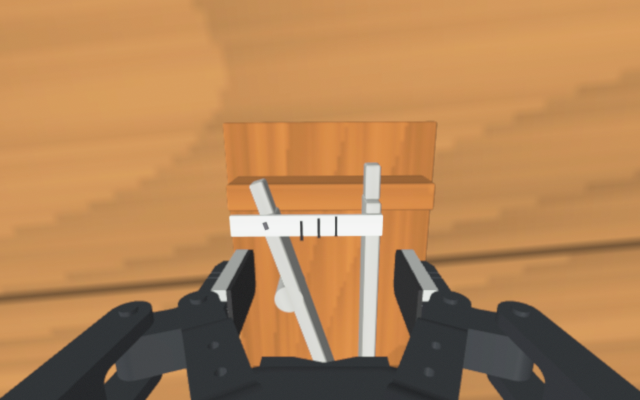

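The wrist view shows the pads straddling the arms, with the bead at (286,298), the straight arm at u=370, and an even gap on both sides. I'll descend 10 mm more and close.

Request:
send_rows --deltas '[{"dx": 0,"dy": 0,"dz": -4,"rx": 0,"ry": 0,"rz": 0},{"dx": 0,"dy": 0,"dz": -8,"rx": 0,"ry": 0,"rz": 0},{"dx": 0,"dy": 0,"dz": -10,"rx": 0,"ry": 0,"rz": 0},{"dx": 0,"dy": 0,"dz": -10,"rx": 0,"ry": 0,"rz": 0}]'

```text
clock: 8.17
tcp_pos: [0.5806, 0.2594, -0.0165]
orientation: [3.138, -0.149, -0.001]
contact_force: [0.9, -0.1, 0.1]
grip_width: 0.0619
gripper_force: 0.0
```

```bash
python3 - <<'E'
from h import *
o=r.get_obs();print(o["tcp_pos"],o["contact_force"])
w=cam("wrist"); P=cloud(w); g=cv2.cvtColor(w["frame"],cv2.COLOR_BGR2HSV)
m=(g[...,1]<50)&(g[...,2]>120)&(abs(P[...,0]-.575)<.05)&(P[...,1]<.286)&(P[...,1]>.235)&(P[...,2]<.047)&(P[...,2]>.015)
Q=P[m]
for x in np.arange(.54,.63,.004):
    T=Q[abs(Q[:,0]-x)<.002]
    if len(T): print(x.round(3),T.min(0).round(4)[1],T.max(0).round(4)[1:])
Q=P.reshape(-1,3)
for a in(1,-1):
    T=Q[(abs(Q[:,0]-.579)<.03)&(a*(Q[:,1]-.259)>.028)&(abs(Q[:,1]-.259)<.036)&(Q[:,2]>.01)&(Q[:,2]<.06)]; print(T.min(0),T.max(0))
E
```

```text
[ 0.58062147  0.25943899 -0.01654578] [ 0.94196657 -0.10080736  0.06705298]
0.544 0.2467 [0.247  0.0289]
0.548 0.2464 [0.2468 0.0349]
0.552 0.2406 [0.2703 0.0404]
0.556 0.2404 [0.2711 0.0406]
0.56 0.2402 [0.2723 0.0409]
0.564 0.2396 [0.2734 0.0409]
0.568 0.2394 [0.2784 0.0412]
0.572 0.2388 [0.2812 0.0411]
0.576 0.2385 [0.2815 0.041 ]
0.58 0.2384 [0.2807 0.041 ]
0.584 0.2378 [0.2776 0.0414]
0.588 0.2376 [0.2782 0.0411]
0.592 0.2371 [0.279  0.0416]
0.596 0.2368 [0.28   0.0415]
0.6 0.2361 [0.2808 0.043 ]
0.604 0.2355 [0.2858 0.0441]
0.608 0.2355 [0.286  0.0448]
0.612 0.2354 [0.286  0.0445]
0.616 0.235 [0.2854 0.0425]
0.62 0.235 [0.2853 0.0371]
0.624 0.2351 [0.2855 0.0374]
[0.57310571 0.28706252 0.01662385] [0.60889513 0.29496934 0.05993896]
[0.56724136 0.22300216 0.01564542] [0.60897514 0.23098794 0.0599173 ]
```

The width across the grip reads 43 mm, as specified, but the bead is at x≈0.575. I'll shift x by −5 mm and close.

Request:
send_rows --deltas '[{"dx": -3,"dy": 0.5,"dz": 0,"rx": 0,"ry": 0,"rz": 0},{"dx": -5,"dy": 0.5,"dz": 0,"rx": 0,"ry": 0,"rz": 0},{"dx": -5,"dy": 0.5,"dz": 0,"rx": 0,"ry": 0,"rz": 0}]'

```text
clock: 8.47
tcp_pos: [0.5753, 0.2604, -0.0159]
orientation: [-3.138, 0.148, 0.001]
contact_force: [-0.4, -0.1, 0.1]
grip_width: 0.0618
gripper_force: 0.0
```

Request:
send_rows --deltas '[{"dx": 0,"dy": 0,"dz": 0,"rx": 0,"ry": 0,"rz": 0},{"dx": 0,"dy": 0,"dz": 0,"rx": 0,"ry": 0,"rz": 0},{"dx": 0,"dy": 0,"dz": 0,"rx": 0,"ry": 0,"rz": 0},{"dx": 0,"dy": 0,"dz": 0,"rx": 0,"ry": 0,"rz": 0},{"dx": 0,"dy": 0,"dz": 0,"rx": 0,"ry": 0,"rz": 0}]' --jaw 36

```text
clock: 8.88
tcp_pos: [0.5769, 0.2609, -0.0152]
orientation: [-3.137, 0.149, -0.003]
contact_force: [0.3, 1.0, 6.3]
grip_width: 0.0366
gripper_force: 8.7
```

Request:
send_rows --deltas '[{"dx": 0,"dy": 0,"dz": 1,"rx": 0,"ry": 0,"rz": 0},{"dx": 0,"dy": 0,"dz": 3,"rx": 0,"ry": 0,"rz": 0},{"dx": 0,"dy": 0,"dz": 6,"rx": 0,"ry": 0,"rz": 0},{"dx": 0,"dy": 0,"dz": 10,"rx": 0,"ry": 0,"rz": 0},{"dx": 0,"dy": 0,"dz": 15,"rx": 0,"ry": 0,"rz": 0}]'

```text
clock: 9.3
tcp_pos: [0.5756, 0.2598, -0.0011]
orientation: [3.137, -0.149, -0.001]
contact_force: [0.2, -0.6, -0.9]
grip_width: 0.0361
gripper_force: 8.0
```

Request:
send_rows --deltas '[{"dx": 0,"dy": 0,"dz": 10,"rx": 0,"ry": 0,"rz": 0},{"dx": 0,"dy": 0,"dz": 23,"rx": 0,"ry": 0,"rz": 0},{"dx": 0,"dy": 0,"dz": 38,"rx": 0,"ry": 0,"rz": 0},{"dx": 0,"dy": 0,"dz": 53,"rx": 0,"ry": 0,"rz": 0},{"dx": 0,"dy": 0,"dz": 68,"rx": 0,"ry": 0,"rz": 0}]'

```text
clock: 9.72
tcp_pos: [0.5763, 0.2603, 0.0691]
orientation: [-3.138, 0.149, -0.001]
contact_force: [0.4, 0.2, -1.0]
grip_width: 0.0361
gripper_force: 8.0
```

Request:
send_rows --deltas '[{"dx": 0,"dy": 0,"dz": 14,"rx": 0,"ry": 0,"rz": 0},{"dx": 0,"dy": 0,"dz": 26,"rx": 0,"ry": 0,"rz": 0},{"dx": 0,"dy": 0,"dz": 35,"rx": 0,"ry": 0,"rz": 0},{"dx": 0,"dy": 0,"dz": 38,"rx": 0,"ry": 0,"rz": 0},{"dx": 0,"dy": 0,"dz": 38,"rx": 0,"ry": 0,"rz": 0}]' --jaw 35

```text
clock: 10.13
tcp_pos: [0.5765, 0.2604, 0.1061]
orientation: [-3.137, 0.149, -0.002]
contact_force: [-0.0, 0.4, -0.9]
grip_width: 0.035
gripper_force: 8.5
```

```bash
python3 - <<'E'
from h import *
o=r.get_obs();print(o["tcp_pos"],o["contact_force"],o["grip_width"],o["gripper_force"])
w=cam("wrist"); cv2.imwrite("pics/w3.png",cv2.resize(w["frame"][140:400,190:450],(598,598),interpolation=2)); P=cloud(w); np.save("w3.npy",P)
g=cv2.cvtColor(w["frame"],cv2.COLOR_BGR2HSV); m=(g[...,1]<50)&(g[...,2]>110)&(P[...,2]>.12)
for v in range(150,260,5):
    x=np.nonzero(m[v])[0]; x=x[(x>220)&(x<420)]
    if len(x): print(v,x.min(),x.max(),[s.tolist()[0::max(1,len(s)-1)] for s in np.split(x,np.nonzero(np.diff(x)>1)[0]+1)],P[v,x.max()].round(3))
E
```

```text
[0.57653272 0.2603833  0.1061321 ] [-0.00340698  0.43046037 -0.85813358] 0.03500976405462265 8.496749131008983
155 348 352 [[348, 352]] [0.628 0.246 0.155]
160 340 355 [[340, 355]] [0.627 0.245 0.158]
165 340 355 [[340, 355]] [0.625 0.245 0.155]
170 341 356 [[341, 356]] [0.623 0.245 0.156]
175 256 356 [[256, 268], [271], [341, 356]] [0.621 0.245 0.157]
180 254 357 [[254, 270], [342, 357]] [0.619 0.245 0.156]
185 256 357 [[256, 272], [342, 357]] [0.617 0.245 0.156]
190 258 357 [[258, 273], [343, 357]] [0.616 0.245 0.156]
195 259 357 [[259, 275], [278], [343, 357]] [0.614 0.245 0.158]
200 261 359 [[261, 277], [343, 359]] [0.613 0.245 0.161]
205 263 359 [[263, 282], [344, 359]] [0.611 0.245 0.16 ]
210 265 361 [[265, 279], [344, 361]] [0.61  0.245 0.164]
215 265 362 [[265, 268], [273, 279], [287], [303, 362]] [0.608 0.244 0.163]
220 250 362 [[250, 310], [313, 362]] [0.607 0.245 0.164]
225 221 362 [[221, 292], [295, 311], [314, 362]] [0.605 0.245 0.164]
230 221 363 [[221, 274], [277, 293], [296, 312], [314, 363]] [0.603 0.244 0.164]
235 221 362 [[221, 275], [278, 293], [296, 312], [315, 329], [347, 362]] [0.6   0.245 0.161]
240 221 362 [[221, 275], [279, 292], [347, 362]] [0.598 0.245 0.161]
245 221 363 [[221, 225], [273, 276], [279, 290], [348, 363]] [0.596 0.244 0.161]
250 268 381 [[268, 292], [348, 363], [370, 381]] [0.586 0.236 0.145]
255 266 383 [[266, 294], [349, 364], [371, 383]] [0.586 0.236 0.15 ]
```

View pics/w3.png

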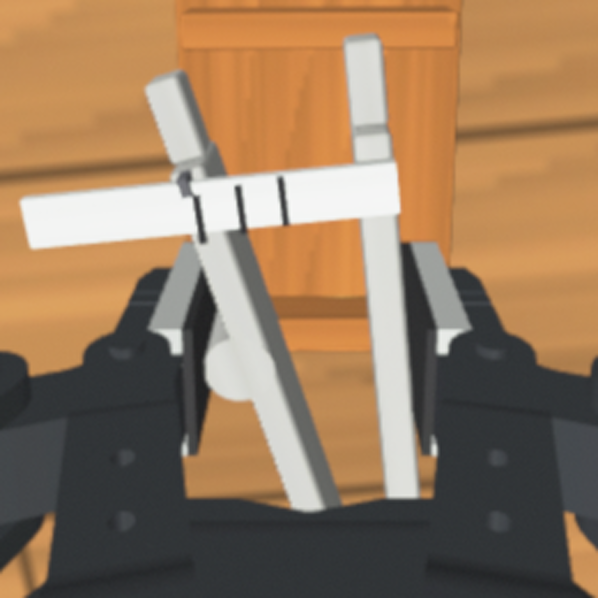

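The wrist crop shows the tweezers held with the pointer at (185,180). That is close to, and slightly outside, the outermost (26 mm) line at (195,197). I'll measure the tip gap metrically.

```bash
python3 - <<'E'
from h import *
w=cam("wrist"); P=np.load("w3.npy"); 
for u,v in((345,165),(345,180),(350,200),(352,245),(353,260),(353,300),(354,340),(262,180),(266,195),(269,205),(300,320),(245,228),(330,222)): print(u,v,P[v-1:v+2,u-1:u+2].reshape(-1,3).mean(0).round(4))
for z in(.155,.158):
    a=plane(w,271.5,172,z);b=plane(w,340.3,157,z); l=plane(w,222,233,z+.003); rr=plane(w,363,222,z+.003)
    c1=plane(w,341.5,170,z);c2=plane(w,355.5,170,z)
    a2=plane(w,275.5,195,z)
    print(z,"gap",np.linalg.norm(a-b)*1e3,"bar",np.linalg.norm(l-rr)*1e3,"arm w",np.linalg.norm(c1-c2)*1e3,a,b)
E
```

```text
345 165 [0.6254 0.2486 0.1576]
345 180 [0.6199 0.249  0.1571]
350 200 [0.6134 0.248  0.1612]
352 245 [0.596  0.2485 0.1606]
353 260 [0.5899 0.2486 0.1607]
353 300 [0.5393 0.248  0.1065]
354 340 [ 0.4291  0.2461 -0.0005]
262 180 [0.6228 0.2788 0.1574]
266 195 [0.6171 0.2782 0.1572]
269 205 [0.6131 0.2777 0.1569]
300 320 [ 4.560e-01  2.952e-01 -4.000e-04]
245 228 [0.6073 0.286  0.1636]
330 222 [0.6069 0.2558 0.1643]
0.155 gap 25.396919517381114 bar 52.36075772536572 arm w 5.054636862207792 [0.62464525 0.27495581 0.155     ] [0.62769013 0.24974208 0.155     ]
0.158 gap 24.7657553144016 bar 51.026324937122915 arm w 4.929019035041681 [0.62515465 0.27443196 0.158     ] [0.62812386 0.24984484 0.158     ]
```

Tip gap is about 25 mm (window 23.5–28.5). The tweezers have yawed ~5° in the grip, so I'll open by 0.5 mm to centre the gap.

Request:
send_rows --deltas '[{"dx": 0,"dy": 0,"dz": 0,"rx": 0,"ry": 0,"rz": 0},{"dx": 0,"dy": 0,"dz": 0,"rx": 0,"ry": 0,"rz": 0},{"dx": 0,"dy": 0,"dz": 0,"rx": 0,"ry": 0,"rz": 0},{"dx": 0,"dy": 0,"dz": 0,"rx": 0,"ry": 0,"rz": 0},{"dx": 0,"dy": 0,"dz": 0,"rx": 0,"ry": 0,"rz": 0}]' --jaw 35.5

```text
clock: 10.65
tcp_pos: [0.5759, 0.2601, 0.1047]
orientation: [3.138, -0.149, -0.001]
contact_force: [0.5, -0.2, -0.6]
grip_width: 0.0356
gripper_force: 8.3
```

```bash
python3 - <<'E'
from h import *
o=r.get_obs();print(o["tcp_pos"],o["contact_force"],o["grip_width"],o["gripper_force"])
w=cam("wrist"); P=cloud(w); f=w["frame"]; cv2.imwrite("pics/w4.png",cv2.resize(f[145:265,190:380],(798,504),interpolation=2))
G=f.astype(float).mean(2)
for v in(178,182,186,190): 
    a=np.diff(G[v]); i=265+np.argmin(a[265:285]); j=330+np.argmax(a[330:350]); k=350+np.argmin(a[350:365]); h=245+np.argmax(a[245:265])
    p=[plane(w,t+.5,v,.157)[1]*1e3 for t in(h,i,j,k)]; print(v,h,i,j,k,np.round(p,1))
E
```

```text
[0.57589756 0.26013114 0.10470154] [ 0.49367807 -0.22756776 -0.58435198] 0.03558878599758563 8.309094537980855
178 251 267 342 357 [281.9 276.3 249.7 244.4]
182 253 268 342 357 [281.4 276.1 249.8 244.5]
186 254 270 343 357 [281.3 275.6 249.6 244.6]
190 256 271 343 358 [280.8 275.4 249.7 244.3]
```

View pics/w4.png

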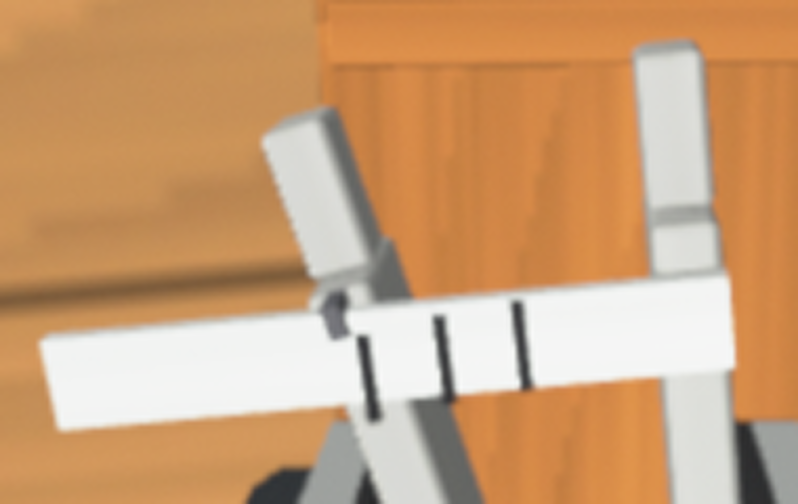

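The pointer stands slightly outside the 26 line at (362,338), and the tips measure about 26.6 mm, so this is a bit wide. I'll go back to 35.0, where the two estimates (about 25.5 and 26.5) bracket 26.

Request:
send_rows --deltas '[{"dx": 0,"dy": 0,"dz": 0,"rx": 0,"ry": 0,"rz": 0},{"dx": 0,"dy": 0,"dz": 0,"rx": 0,"ry": 0,"rz": 0},{"dx": 0,"dy": 0,"dz": 0,"rx": 0,"ry": 0,"rz": 0},{"dx": 0,"dy": 0,"dz": 0,"rx": 0,"ry": 0,"rz": 0},{"dx": 0,"dy": 0,"dz": 0,"rx": 0,"ry": 0,"rz": 0}]' --jaw 35

```text
clock: 11.12
tcp_pos: [0.576, 0.2601, 0.105]
orientation: [3.138, -0.149, 0.0]
contact_force: [-0.2, 0.3, -1.0]
grip_width: 0.0352
gripper_force: 8.5
```

```bash
python3 - <<'E'
from h import *
o=r.get_obs();print(o["tcp_pos"],o["grip_width"],o["gripper_force"])
w=cam("wrist"); f=w["frame"]; G=f.astype(float).mean(2)
for v in(178,182,186): 
    a=np.diff(G[v]); i=262+np.argmin(a[262:285]); j=330+np.argmax(a[330:350])
    print(v,i,j,np.round([plane(w,t+.5,v,.157)[1]*1e3 for t in(i,j)],1))
print(r.hand_in())
E
```

```text
[0.57599643 0.2601498  0.10503945] 0.03520586430024698 8.497479516081512
178 268 341 [276.  250.1]
182 269 341 [275.8 250.2]
186 270 342 [275.7 249.9]
the job is handed in; nothing more can be done
None
```

I handed the job in, and no verdict came back. The gauge read 26 mm (plunger travel 13–14 mm, held about 1 s). The tweezers are held about 15 cm above the bench with a measured tip gap of about 26 mm, within the 23.5–28.5 mm window.

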